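# Clamp a circuit board in the notched sliding board holder

## Robot

A 6-joint arm with a two-finger parallel gripper is mounted at the origin on the work surface. World frame = base frame: x ahead of the robot, y to its left, z up, the work surface at z = 0. Lengths are in m, angles in rad, forces in N, time in s.
With the tool pointing down it reaches from about 0.375 to 0.975 m from the base axis. Payload 3.8 kg.
Tool frame: the origin (TCP) lies on the centre line of the jaws, within the pads' length; the fingertips stand 8 mm ahead of it and the grasp point (between the pads) lies 11 mm behind it; z points along the fingers, y is the line along which they close (so a half turn about z gives the same grasp; the last joint's range is limited). The gripper opens to 88 mm and grips with 3 to 60 N. Pads are 18 mm wide; open, the fingers measure 123 mm over their backs; the gripper's body (75 mm by 187 mm) begins 45 mm behind the grasp point.
Start: joints at [1.284, 0.264, 1.604, -0, 1.274, -0.037], TCP at [0.167, 0.654, 0.247] pointing down, gripper open.
Joint ranges: [-2.63, 2.63], [-0.94, 2.18], [0.31, 2.57], [-1.31, 4.45], [0, 2.66], [-2.55, 2.55]. Speed limits (rad/s): [2.57, 2.57, 3.14, 3.14, 3.14, 3.14].

## Interface

Orientations are given as [roll, pitch, yaw] about the fixed x, y, z axes, in that order (R = Rz(yaw) Ry(pitch) Rx(roll)).
In Python, from rig import bot, eoat, grab_frame, job gives the robot as it stands. The module is installed in compiled form; this text tells all that it offers. Calls block until the motion is done:
- bot.move_to(position, orientation): joint-space move of the TCP to a pose.
- bot.move_l(position, rot=None, vel=0.15, stop_force=None): straight line of the TCP; rot=None keeps the orientation; vel is the mean speed in m/s. With stop_force (N) it stops when the force on the tool has changed by that much, and returns True; else False.
- bot.move_joints(angles): joint-space move.
- eoat.command_gripper(opening, grip_force=None): opening from 0.0 (shut) to 1.0 (fully open); grip_force is the grip in N (None keeps the last); returns when the fingers have stopped.
- bot.sleep(seconds).
- bot.ik(position, orientation): joint angles nearest the present ones, or None.
- grab_frame(name): name is "side" or "top"; returns a dict with "pixels" (480x640x3 uint8, red, green, blue), "fov_y" (degrees; the focal length in pixels is half the picture's height over the tangent of half this angle, whatever the lens; pixels are square), "cx", "cy" (the principal point, pixels), "k1" (the pictures are not rectified: a ray, as slopes to the right and down, at radius r is drawn at 1 + k1 r^2 times it, then the intrinsics apply), "extrinsics" (4x4, takes a point from camera to world coordinates). Camera axes: x right, y up, looking along -z (the intrinsics and any distortion apply to the point x, -y, -z); pixel columns grow to the right and rows downward; lengths in m; the calibration is good to about 2 mm. A picture is of the moment at which its call begins. There is no depth.
A pose or a line that the arm cannot do raises bot.MotionError and nothing moves.
- job.close_job(): hands the job in; it is judged then, once.
Readings, each from a call of its own:
- bot.get_t(): time.
- bot.get_joints(): joint angles.
- bot.get_dq(): joint speeds.
- bot.get_effort(): joint torques, N m.
- bot.get_eef_pos(): TCP position.
- bot.get_orientation(): TCP orientation.
- bot.get_wrist_force(): force on the tool from outside, world axes, zero at the start.
- bot.get_ft_torque(): the same for the moment, N m.
- bot.get_grip_width(): opening from 0.0 (shut) to 1.0 (fully open).
- bot.get_grasp_force(): force on a finger pad.
Only numpy, scipy, OpenCV 4.12 (cv2) and the standard library are available. Lean on these libraries where they do the work, as an engineer would, in place of code of your own. Each camera call takes 0.05 s, during which the arm holds its last target. There are 200 camera calls.

## Task

Clamp the loose circuit board in the board holder: lift the release bar on the carriage and, holding it up, slide the carriage along until its sprung jaw has pushed the board fully home in the fixed jaw and the jaw's springs are pressed about 10 mm in, two thirds of their travel, without forcing the board. Then let go of the bar, so that its latch drops into the nearest notch and the board stays gripped between the jaws. Leave the other things on the bench where they are.

Things in the scene. Friction and masses are not known exactly. Their poses are not given: they have to be found in the camera images.
- holder: board holder, a fixed aluminium frame: two parallel rails 420 mm long, 138 mm wide over all, with a steel notched strip between them. Origin: on the table under the frame's middle. y axis: level, along the track, towards the fixed jaw at the +y end; z up. The board slides flat on the rails' tops, 45 mm above the table, between side lips 4 mm high and 130 mm apart
- slot (a point): mouth of the slot in the fixed jaw (the bar across the rails, top 64 mm above the table): mid-width, at rail-top height, at holder y = +142 mm. The slot is 7 mm high. The board's edge enters it and meets an adjusted stop inside, which cannot be seen, 4 to 36 mm beyond the mouth: it has to be felt. Axes as the holder's
- carriage (a joint): how far the carriage has slid, in m: 0 at the rear end, growing towards the fixed jaw, at most 0.165. With the latch lifted it slides with about 1 N of friction and some drag (8 N more at 0.1 m/s). It starts locked, the latch in a notch (1.6 mm of play). The notches are 7 mm apart; their places on the holder vary and are felt
- plate (a point): middle of the carriage's top, an aluminium plate across both rails, 152 mm wide, 62 mm long, 60 mm above the table, under the release bar. Axes as the holder's. Where the bar is let go over a tooth, the latch rides on the tooth and the jaw's springs drive the carriage back, by up to 8 mm, until the latch drops into the notch
- jaw: sprung jaw on the carriage's front: aluminium bar 130 mm wide, top 62 mm above the table, with a lip reaching 8 mm over the board's edge. Origin: in its pressing face, mid-width, at table height; axes as the holder's. Unpressed, it stands at holder y = -75 mm + carriage value. Its springs yield up to 15 mm: 2 N at first touch, 0.8 N more per mm, 14 N at the end, then solid
- release_bar (a joint): how far the release bar is lifted, in m: 0 down with the latch in a notch, 0.004 to 0.0095 with the latch on a tooth's bevelled top (it may start at the foot of one), clear of all teeth above 0.0095, upper stop at 0.016. Springs and weight pull it down with 5 to 8 N
- bar_mid (a point): middle of the release bar: level round steel bar, 12 mm thick, 96 mm long, across the track (along the holder's x) on two guide posts 64 mm apart, 58 mm behind the jaw's unpressed face. This point is on its axis, 100 mm above the table when down, 40 mm above the carriage's top. Axes as the holder's
- board: circuit board, 120 mm (x) by 110 mm (y) by 2.4 mm, about 0.16 kg, parts up to 22 mm tall in its middle and rear, only flat ones in front, lying loose on the rails between the jaws, short of the fixed jaw. Origin: centre of its underside; axes as the holder's when square. It must end gripped with over 2.5 N, also after the carriage has sprung back to a notch; over 13 N on its edge overstresses it
- screwdriver: bystander: screwdriver with a thick handle, 210 mm long, lying on the table along its x axis
- brush: bystander: flat brush, 170 mm long, lying along its x axis
- pliers: bystander: combination pliers, 165 mm long, 16 mm high, lying flat along its x axis
- spray_can: bystander: upright spray can, 58 mm across, 170 mm tall
- multimeter: bystander: hand-held meter lying on its back, 145 x 78 x 42 mm
- solder_reel: bystander: upright reel, 54 mm across, 38 mm tall
- parts_tray: bystander: open tray with four compartments, 120 x 160 x 30 mm
Not all that is in view belongs to the job. Leave any green or orange look-alike of the board alone.

How it is judged:
On the way, in this order (a step that is already met when the one before it is completed fails the run):
1. the release bar is lifted clear of the teeth (value of joint release_bar above 0.0105 m), for 0.2 s.
2. with the bar still up, the jaw presses on the board (value of joint release_bar above 0.0095 m and contact force between board and jaw above 4 N), for 0.2 s.
At the end, for the whole second after the job is handed in: the latch is in a notch (bar down to within 4 mm), the board lies flat and square (within 0.04 rad) on the rails with its edge at least 1.5 mm inside the fixed jaw, the sprung jaw grips it with more than 2.5 N, and all is at rest (value of joint release_bar below 0.004 m and contact force between board and jaw above 2.5 N and y of board in the frame of holder above 0.0885 m and angle between the y axis of board and the y axis of holder, either way round below 0.04 rad and angle between board's own z axis and vertical below 0.04 rad and linear speed of each of board, jaw below 0.01 m/s); the robot touches nothing.
It fails at once if the jaw pressed the board with more than 13 N (contact force between board and jaw above 13 N).
It fails at once if another thing on the bench was moved by more than 20 mm (distance of any of screwdriver, brush, pliers, spray_can, multimeter, solder_reel, parts_tray from where it was at the start of the episode above 0.02 m).
It also fails if it takes over 51 s, if anything falls off the work surface, if the arm or the gripper's body presses on something with over 40 N, if the wrist force passes 120 N, or if a joint passes its speed limit or range.

## Working session

There is one attempt and no reset: what is moved stays moved. The work goes in short steps, each a Python script; the robot and the scene stay as the last script left them, time stands still between calls to the robot, and variables do not carry over. Pictures are saved under pics/ and viewed, at most 10 in all, crops included, and the job is handed in when it is done.

```bash
mkdir -p pics && cat > h.py <<'E'
import numpy as np, cv2
from rig import bot, eoat, grab_frame, job
def save(n,f):
    d=grab_frame(n); cv2.imwrite(f,cv2.cvtColor(d["pixels"],cv2.COLOR_RGB2BGR)); return d
def ray(d,u,v):
    f=240/np.tan(np.radians(d["fov_y"])/2)
    K=np.array([[f,0,d["cx"]],[0,f,d["cy"]],[0,0,1.]])
    p=cv2.undistortPoints(np.array([[[u,v]]],float),K,np.array([d["k1"],0,0,0.]))[0,0]
    E=np.array(d["extrinsics"]); return E[:3,3],E[:3,:3]@np.array([p[0],-p[1],-1])
def onz(d,u,v,z):
    o,r=ray(d,u,v); return o+r*(z-o[2])/r[2]
def proj(d,P):
    E=np.array(d["extrinsics"]); q=E[:3,:3].T@(np.array(P)-E[:3,3]); f=240/np.tan(np.radians(d["fov_y"])/2)
    s=np.array([q[0],-q[1]])/-q[2]; s=s*(1+d["k1"]*(s@s)); return s*f+[d["cx"],d["cy"]]
E
python3 - <<'E'
from h import *
for n in("side","top"):
    d=save(n,f"pics/{n}0.png"); print(n,d["fov_y"],d["k1"],np.round(d["extrinsics"],3).tolist())
print(bot.get_t(),bot.get_orientation())
E
```

```text
side 43.763422592466966 -0.1646883502184596 [[0.987, 0.068, -0.144, 0.302], [-0.159, 0.481, -0.862, -1.213], [0.011, 0.874, 0.485, 0.808], [0.0, 0.0, 0.0, 1.0]]
top 45.86302796625544 0.013425707734838142 [[-0.021, 0.981, -0.191, 0.259], [-1.0, -0.02, 0.005, 0.064], [0.001, 0.191, 0.982, 1.548], [0.0, 0.0, 0.0, 1.0]]
0.1 [-3.13953526e+00 -4.22739796e-05  2.89180655e+00]
```

View pics/top0.png

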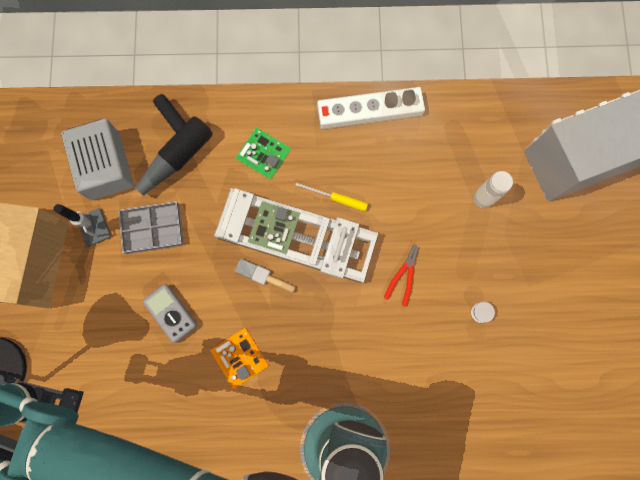

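View pics/side0.png

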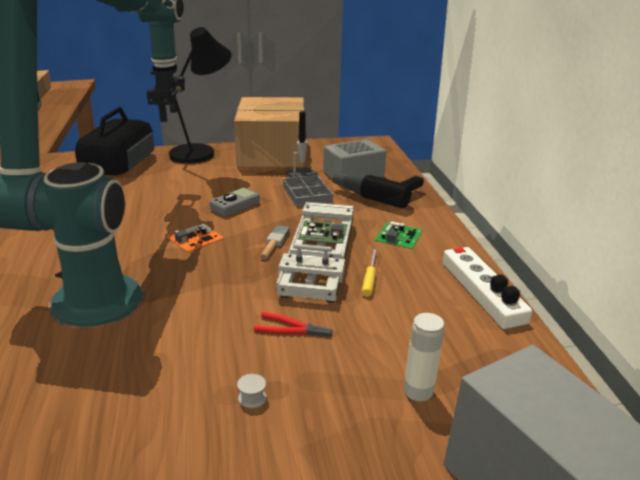

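Top view: holder spans (215..380, 190..282), with the fixed jaw at left (~235,213), the carriage at ~(345,248) and the true board at (273,228). The green (263,153) and orange (240,357) boards are decoys. Zooming in next.

```bash
python3 - <<'E'
import cv2
a=cv2.imread('pics/top0.png')[182:290,210:390];cv2.imwrite('pics/topc.png',cv2.resize(a,None,fx=4.4,fy=4.4,interpolation=cv2.INTER_CUBIC))
a=cv2.imread('pics/side0.png')[195:305,260:380];cv2.imwrite('pics/sidec.png',cv2.resize(a,None,fx=5,fy=5,interpolation=cv2.INTER_CUBIC))
E
```

```text
(no output)
```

View pics/topc.png

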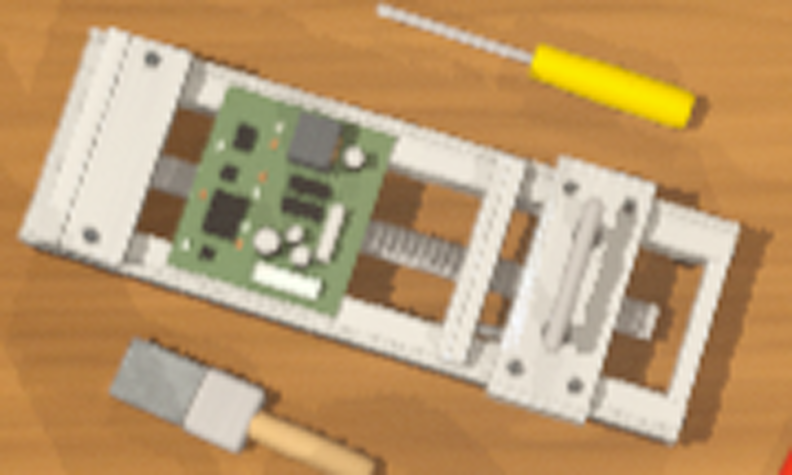

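View pics/sidec.png

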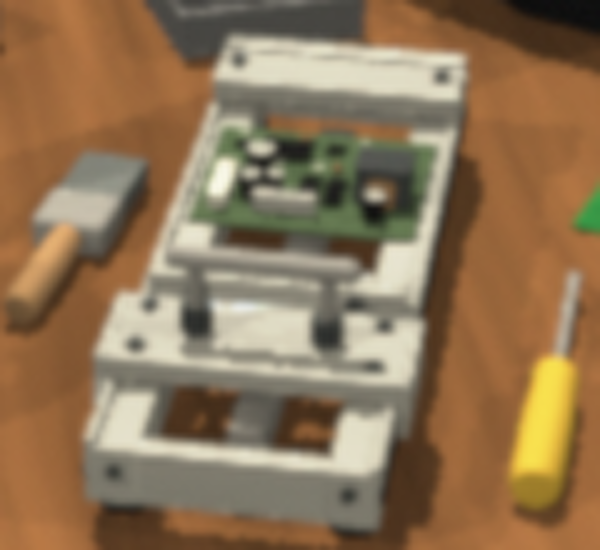

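Top crop: bar axis ends are at about (592,207) and (553,345), the jaw's pressing edge runs (500,160)–(442,355), and the fixed jaw's front edge runs (191,52)–(125,262). The board's rear edge runs (398,138)–(338,315). The side crop agrees: bar on two posts over the carriage, fixed jaw at the far end.

```bash
python3 - <<'E'
from h import *
d=grab_frame("top"); s=grab_frame("side")
c=lambda u,v,z: onz(d,210+(u+.5)/4.4-.5,182+(v+.5)/4.4-.5,z)[:2]
P=dict(bar=[c(592,207,.1),c(553,345,.1)],jaw=[c(503,158,.062),c(445,355,.062)],fix=[c(191,52,.064),c(125,262,.064)],
 plateF=[c(560,158,.06),c(490,392,.06)],plateR=[c(655,182,.06),c(585,420,.06)],bF=[c(228,88,.047),c(170,262,.047)],bR=[c(398,138,.047),c(338,315,.047)],
 railA=[c(108,28,.064),c(738,225,.049)],railB=[c(22,238,.049),c(676,440,.049)])
for k,(a,b) in P.items():
    v=a-b; print(k,a.round(4),b.round(4),'mid',((a+b)/2).round(4),'len',np.linalg.norm(v).round(4),'ang',np.degrees(np.arctan2(v[1],v[0])).round(2))
# side view bar
cs=lambda u,v: (260+(u+.5)/5-.5,195+(v+.5)/5-.5)
for e in [(172,253),(355,268)]: print('side bar',onz(s,*cs(*e),.1).round(4))
E
```

```text
bar [ 0.5611 -0.0115] [0.4789 0.0138] mid [0.52   0.0012] len 0.086 ang -17.12
jaw [0.6007 0.04  ] [0.48   0.0776] mid [0.5404 0.0588] len 0.1265 ang -17.32
fix [0.671  0.2302] [0.5405 0.27  ] mid [0.6058 0.2501] len 0.1364 ang -16.94
plateF [0.6005 0.0051] [0.4573 0.051 ] mid [0.5289 0.0281] len 0.1504 ang -17.79
plateR [ 0.5842 -0.0525] [ 0.4392 -0.0055] mid [ 0.5117 -0.029 ] len 0.1524 ang -17.94
bF [0.6522 0.2092] [0.5432 0.2448] mid [0.5977 0.227 ] len 0.1147 ang -18.11
bR [0.6182 0.1043] [0.5082 0.1425] mid [0.5632 0.1234] len 0.1164 ang -19.14
railA [0.6873 0.2813] [ 0.5586 -0.1032] mid [0.623 0.089] len 0.4055 ang 71.49
railB [0.5596 0.3351] [ 0.4273 -0.0605] mid [0.4935 0.1373] len 0.4171 ang 71.51
side bar [0.4785 0.0194 0.1   ]
side bar [ 0.5626 -0.0071  0.1   ]
```

Sizes check out (bar 86–96, plate 152, jaw 127/130), and the track direction is about 71.7°. Going above the bar, then a close look.

```bash
cat >> h.py <<'E'
A=np.radians(71.7); U=np.array([np.cos(A),np.sin(A),0]); ROT=[np.pi,0,np.radians(161.7)]
B=np.array([.521,.003,0.])
E
python3 - <<'E'
from h import *
for s in (0,.05,.1,.15): print(bot.ik(list(B+U*s+[0,0,.1]),ROT) is not None)
print(bot.ik(list(B+[0,0,.1]),ROT))
bot.move_to(list(B+[0,0,.17]),ROT)
d=save("top","pics/t1.png"); s=save("side","pics/s1.png")
print(bot.get_t(),bot.get_eef_pos(),bot.get_grip_width(),bot.get_wrist_force())
a=cv2.imread('pics/s1.png')[160:310,240:400];cv2.imwrite('pics/s1c.png',cv2.resize(a,None,fx=4,fy=4,interpolation=cv2.INTER_CUBIC))
E
```

```text
True
True
True
True
[-0.04205203  0.11544651  2.07100079  0.          0.95514536 -1.29345311]
2.9333 [0.52116954 0.00366708 0.17008282] 0.9954642383165777 [-0.63770439 -0.186322    0.4000455 ]
```

View pics/s1c.png

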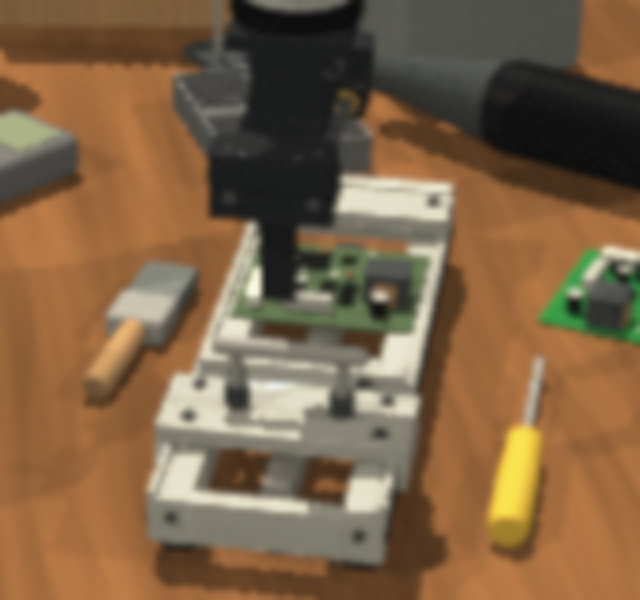

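The gripper is above the bar: fingers near crop (280,250), bar middle at (297,348), and the bar falls between the fingers on descent. Descend, close softly and centre by force.

```bash
python3 - <<'E'
from h import *
print(bot.move_l(list(B+[0,0,.089]),vel=.08,stop_force=8))
f0=np.array(bot.get_wrist_force())
eoat.command_gripper(.1,8)
print(bot.get_grip_width()*88,bot.get_grasp_force())
for i in range(4):
    f=(np.array(bot.get_wrist_force())-f0); fu=f@U; print('fu',fu.round(2),f.round(2),np.array(bot.get_eef_pos()).round(4))
    if abs(fu)<1.5: break
    bot.move_l(list(np.array(bot.get_eef_pos())+U*np.sign(fu)*.001),vel=.02)
print(bot.get_t(),bot.get_grip_width()*88)
E
```

```text
False
11.255599859626509 7.854715883731842
fu -2.98 [-1.39 -2.68 -0.22] [0.5209 0.0028 0.089 ]
fu 0.7 [-0.3   0.84 -0.53] [0.5207 0.002  0.089 ]
5.4833 11.166512004896239
```

```bash
python3 - <<'E'
from h import *
f0=np.array(bot.get_wrist_force())
eoat.command_gripper(.05,40)
p=np.array(bot.get_eef_pos())
print(bot.get_grip_width()*88,bot.get_grasp_force(),(np.array(bot.get_wrist_force())-f0).round(2))
print(bot.move_l(list(p+[0,0,.0135]),vel=.03,stop_force=20)); bot.sleep(.4)
q=np.array(bot.get_eef_pos()); print((q-p).round(4),(np.array(bot.get_wrist_force())-f0).round(2),bot.get_grip_width()*88)
# short test slide
for k in (1,2,3):
    print(bot.move_l(list(q+U*.004*k),vel=.02,stop_force=10)); print((np.array(bot.get_wrist_force())-f0).round(2),(np.array(bot.get_wrist_force())-f0)@U)
d=save("side","pics/s2.png");save("top","pics/t2.png")
a=cv2.imread('pics/s2.png')[180:310,260:380];cv2.imwrite('pics/s2c.png',cv2.resize(a,None,fx=4.5,fy=4.5,interpolation=cv2.INTER_CUBIC))
print(bot.get_t())
E
```

```text
9.86989226049881 39.26610164344311 [-0.6   0.51  0.5 ]
False
[-0.0001 -0.0001  0.0134] [ 1.69 -1.91 -5.88] 10.242958203980143
False
[ 3.28 -1.93 -5.83] -0.8059635309353537
False
[ 2.77 -2.26 -5.95] -1.2785866575270948
False
[ 3.56 -0.81 -5.9 ] 0.3475728675403008
7.85
```

View pics/s2c.png

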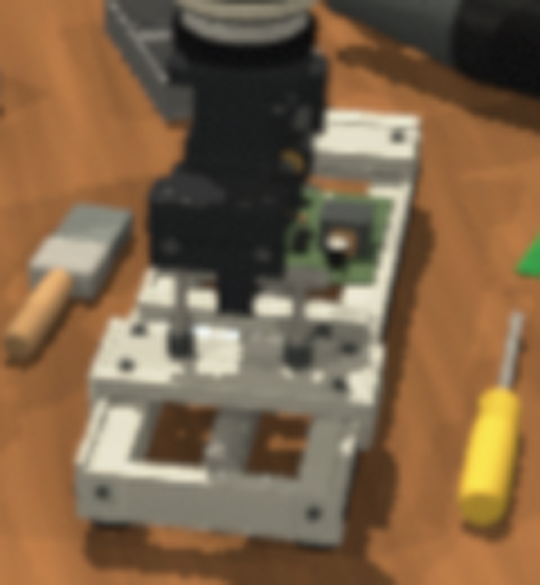

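Bar is up on its posts and the carriage slid 12 mm freely. Slide on, feeling for the stop.

```bash
cat >> h.py <<'E'
import json
def fm(n=8):
    F=[]
    for _ in range(n): F.append(bot.get_wrist_force()); bot.sleep(.01)
    return np.mean(F,0)
E
python3 - <<'E'
from h import *
p=np.array(bot.get_eef_pos()); q=p-U*.012
json.dump(list(q),open('q.json','w'))
F=[fm()]
for s in (.035,.058):
    print(bot.move_l(list(q+U*s),vel=.05,stop_force=12)); F.append(fm()); print(s,F[-1].round(2),(F[-1]@U).round(2))
base=np.mean([f@U for f in F[:]]); print('base',base)
s=.058
while s<.135:
    s+=.003
    hit=bot.move_l(list(q+U*s),vel=.03,stop_force=9); f=fm(4); print(round(s,4),(f@U-base).round(2),f.round(1),hit)
    if f@U-base<-3.8 or hit: break
print(bot.get_t(),((np.array(bot.get_eef_pos())-q)@U).round(4),bot.get_eef_pos())
save("top","pics/t3.png");save("side","pics/s3.png")
E
```

```text
False
0.035 [ 2.88 -1.18 -6.45] -0.22
False
0.058 [ 3.44 -1.98 -6.46] -0.8
base -0.21779087628583796
0.061 -0.36 [ 3.  -1.6 -6.3] False
0.064 -0.81 [ 4.3 -2.5 -5.9] False
0.067 -0.58 [ 4.4 -2.3 -6.6] False
0.07 -0.73 [ 4.3 -2.4 -6.2] False
0.073 -1.37 [ 4.3 -3.1 -6.1] False
0.076 -2.11 [ 4.3 -3.9 -6.7] False
0.079 -1.76 [ 4.2 -3.5 -6.5] False
0.082 -1.43 [ 5.  -3.4 -6.3] False
0.085 -1.93 [ 4.3 -3.7 -6.7] False
0.088 -2.13 [ 4.1 -3.8 -6.6] False
0.091 -2.22 [ 4.4 -4.  -6.5] False
0.094 -1.96 [ 4.4 -3.7 -6.1] False
0.097 -2.0 [ 4.2 -3.7 -6.3] False
0.1 -2.08 [ 4.6 -3.9 -6.3] False
0.103 -1.34 [ 4.8 -3.2 -6.1] False
0.106 -1.47 [ 4.6 -3.3 -6.2] False
0.109 -2.03 [ 4.8 -4.  -6.6] False
0.112 -1.89 [ 4.6 -3.7 -6.6] False
0.115 -1.7 [ 4.8 -3.6 -6.6] False
0.118 -1.56 [ 4.6 -3.4 -6.3] False
0.121 -3.99 [ 4.6 -6.  -6.3] False
15.225 0.1201 [0.55871121 0.11612234 0.10236523]
```

The board was met at ~73 mm and the stop felt at ~119.5 mm, which puts its edge ~22 mm inside the slot (within 4–36). Now press the springs ~10 mm in.

```bash
python3 - <<'E'
from h import *
q=np.array(json.load(open('q.json'))); base=-.218; s=.121
while s<.133:
    s+=.001
    hit=bot.move_l(list(q+U*s),vel=.015,stop_force=6); f=fm(10); e=(np.array(bot.get_eef_pos())-q)@U
    print(round(s,4),e.round(4),(f@U-base).round(2),f.round(1),hit)
    if f@U-base<-10.6: break
bot.sleep(.3);f=fm(20);print((f@U-base).round(2),bot.get_eef_pos(),bot.get_grip_width()*88,bot.get_t())
save("top","pics/t4.png");save("side","pics/s4.png")
a=cv2.imread('pics/t4.png')[182:290,210:390];b=cv2.imread('pics/s4.png')[170:310,240:400]
r=lambda x:cv2.resize(x,(400,int(400*x.shape[0]/x.shape[1])),interpolation=cv2.INTER_CUBIC)
a,b=r(a),r(b);cv2.imwrite('pics/c4.png',np.vstack([a,b])[:600])
E
```

```text
0.122 0.1208 -4.46 [ 4.7 -6.5 -6.3] False
0.123 0.1215 -5.17 [ 4.3 -7.1 -6.1] False
0.124 0.1223 -5.59 [ 4.4 -7.6 -6.3] False
0.125 0.1231 -6.33 [ 4.4 -8.4 -6.3] False
0.126 0.1239 -6.83 [ 4.3 -8.9 -6.5] False
0.127 0.1247 -7.59 [ 4.  -9.5 -6.1] False
0.128 0.1255 -8.15 [  4.1 -10.2  -6.1] False
0.129 0.1263 -8.94 [  3.9 -10.9  -6.2] False
0.13 0.1271 -9.63 [  3.7 -11.6  -6.2] False
0.131 0.1279 -9.94 [  4.3 -12.1  -6.1] False
0.132 0.1287 -11.44 [  3.8 -13.5  -5.9] False
-10.89 [0.56138051 0.12430377 0.10178949] 10.356623422788271 19.4583
```

View pics/c4.png

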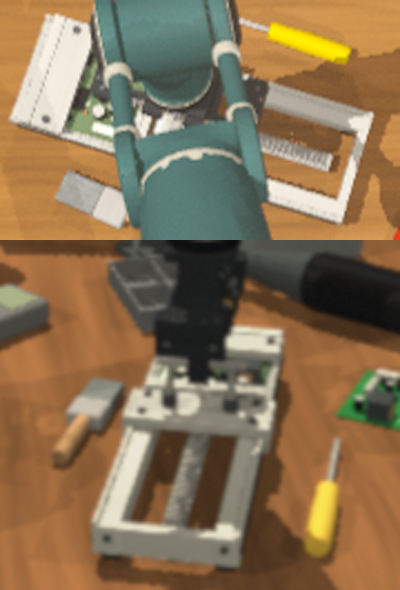

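The force slope is 0.8 N/mm as specified, with the jaw at ~10 N and ~10 mm in. The image shows the carriage up against the board, square, and nothing disturbed. Lower the bar while still holding it so the latch meets the strip, then open.

```bash
python3 - <<'E'
from h import *
q=np.array(json.load(open('q.json')));f0=fm(10)
tgt=q+U*.132; z0=bot.get_eef_pos()[2]
for k in range(1,14):
    hit=bot.move_l([tgt[0],tgt[1],q[2]-.001*k],vel=.02,stop_force=5); f=fm(4); p=np.array(bot.get_eef_pos())
    print(k,((p-q)@U).round(4),(p[2]-z0).round(4),(f-f0).round(1),hit)
    if f[2]-f0[2]>7 or hit: break
eoat.command_gripper(1.0); bot.sleep(.5)
print(bot.get_t(),fm().round(2))
save("side","pics/s5.png")
p=np.array(bot.get_eef_pos()); print(bot.move_l(list(p+[0,0,.1]),vel=.1,stop_force=10))
bot.move_to([.45,-.25,.3],ROT)
save("top","pics/t6.png");save("side","pics/s6.png");print(bot.get_t())
a=cv2.imread('pics/t6.png')[182:290,210:390];b=cv2.imread('pics/s6.png')[190:310,250:390]
r=lambda x:cv2.resize(x,(440,int(440*x.shape[0]/x.shape[1])),interpolation=cv2.INTER_CUBIC)
cv2.imwrite('pics/c6.png',np.vstack([r(a),r(b)])[:600])
E
```

```text
1 0.1287 -0.001 [-0.   0.3 -0.2] False
2 0.1287 -0.002 [0.1 0.1 0.3] False
3 0.1287 -0.003 [-0.2  0.3  0.7] False
4 0.1287 -0.004 [ 0.1 -0.1  0.6] False
5 0.1287 -0.0049 [-0.6  0.4  0.1] False
6 0.1287 -0.0059 [-0.2 -0.2  0.6] False
7 0.1286 -0.0067 [-1.  -0.9  2.3] False
8 0.1282 -0.0073 [-2.5 -1.7  4.9] False
9 0.1278 -0.0079 [-3.6 -3.5  7.2] False
23.9 [-0.26  0.17  0.13]
False
26.775
```

View pics/c6.png

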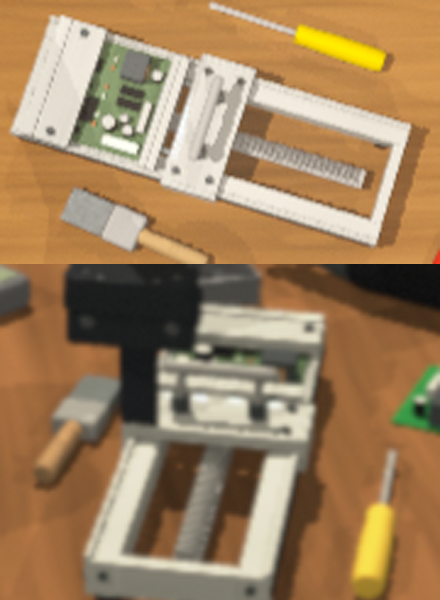

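The board is in the slot, jaw against it and square, with the arm clear and the neighbours unmoved. One zoom to check that the bar is fully down.

```bash
python3 - <<'E'
import cv2,numpy as np
a=cv2.imread('pics/t6.png')[195:270,260:335];b=cv2.imread('pics/s6.png')[210:260,290:365]
cv2.imwrite('pics/c7.png',np.hstack([cv2.resize(a,(390,390),interpolation=cv2.INTER_CUBIC),cv2.resize(np.vstack([b,b[:25]*0]),(390,390),interpolation=cv2.INTER_CUBIC)]))
E
```

```text
(no output)
```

View pics/c7.png

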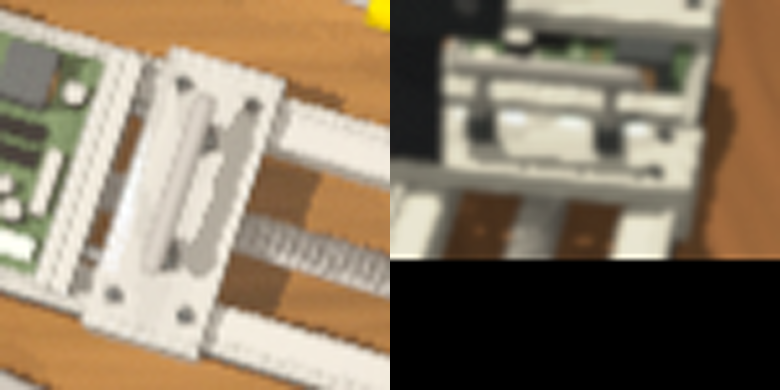

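```bash
python3 - <<'E'
from h import *
d=grab_frame("top"); s=grab_frame("side")
T=lambda u,v,z: onz(d,260+(u+.5)/5.2-.5,195+(v+.5)/5.2-.5,z)[:2]
S=lambda u,v,z: onz(s,290+(u+.5)/5.2-.5,210+(v+.5)/5.2-.5,z)[:2]
pm=np.mean([T(170,48,.06),T(283,80,.06),T(197,357,.06),T(83,322,.06)],0)
pm0=np.array([.5203,-.0005]); print('plate travel',(pm-pm0)@U[:2])
for z in(.1,.104,.108,.112):
    t=(T(203,98,z)+T(157,265,z))/2; q=(S(82,62,z)+S(252,75,z))/2
    print(z,t.round(4),q.round(4),'U: bar-plate',((t-pm)@U[:2]).round(4),'side-top',((q-t)@U[:2]).round(4))
jf=(T(140,62,.062)+T(68,292,.062))/2; print('jaw face - bar(z=.1)',(jf-(T(203,98,.1)+T(157,265,.1))/2)@U[:2])
E
```

```text
plate travel 0.12549432914741063
0.1 [0.5618 0.1187] [0.5653 0.125 ] U: bar-plate 0.0007 side-top 0.007
0.104 [0.561  0.1186] [0.5638 0.1174] U: bar-plate 0.0003 side-top -0.0002
0.108 [0.5601 0.1184] [0.5623 0.1098] U: bar-plate -0.0001 side-top -0.0074
0.112 [0.5593 0.1183] [0.5608 0.1023] U: bar-plate -0.0005 side-top -0.0147
jaw face - bar(z=.1) 0.04194889662999399
```

Vision puts the bar within ~1 mm of down, but that's marginal against 4 mm. A gentle touch on its top gives the height directly.

```bash
python3 - <<'E'
from h import *
eoat.command_gripper(0.0,10)
b=np.array([.5615,.1187,0]); bot.move_to(list(b+[0,0,.15]),ROT)
bot.move_l(list(b+[0,0,.125]),vel=.06,stop_force=5)
hit=bot.move_l(list(b+[0,0,.110]),vel=.015,stop_force=3.5)
z=bot.get_eef_pos()[2]; print(hit,'bar axis z ~',z-.008-.006,fm(4).round(1))
bot.move_l(list(b+[0,0,.17]),vel=.1); print(bot.get_t(), bot.get_wrist_force())
E
```

```text
True bar axis z ~ 0.10017228689468194 [-0.3  0.2  4.7]
31.7417 [0.27575945 0.0278386  0.28649967]
```

The bar axis is at 0.100 m, so it is fully down and the latch is in a notch.

```bash
python3 - <<'E'
from h import *
bot.sleep(.3); print(job.close_job())
E
```

```text
the job is handed in; nothing more can be done
None
```

The board is pushed home against the stop, about 22 mm inside the fixed jaw. The springs were pressed about 10 mm (about 10 N) before letting go, the latch is in a notch, and the job is handed in; the final grip after spring-back, roughly 7 N, is estimated rather than measured.

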